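Unlock and open the bench dust-extraction gate

ROBOT

A 7-joint arm with a two-finger parallel gripper is mounted at the origin on the work surface. World frame = base frame: x ahead of the robot, y to its left, z up, the work surface at z = 0. Lengths are in m, angles in rad, forces in N, time in s.
With the tool pointing down it reaches from about 0.425 to 0.825 m from the base axis. Payload 3.6 kg.
Tool frame: the origin (TCP) lies midway between the tips of the shut fingers; the grasp point (between the pads) lies 19 mm behind it (manip.hold_point_z is the distance from the TCP to the grasp point, in m); x points along the fingers, z is the direction in which the jaws open and shut, and the axes are right-handed (so a half turn about x gives the same grasp; the last joint's range is limited). The gripper opens to 93 mm and grips with 3 to 60 N. Pads are 15 mm wide; open, the fingers measure 128 mm over their backs; the gripper's body (75 mm by 188 mm) begins 65 mm behind the grasp point.
Start: joints at [1.087, 0.615, -0.013, 1.423, 0.008, 1.103, -0.04], TCP at [0.287, -0.583, 0.219] pointing down, gripper open.
Joint ranges: [-3.12, 3.12], [-0.3, 2.06], [-1.34, 1.32], [0.26, 2.42], [-1.36, 4.5], [0.01, 1.98], [-2.84, 2.84]. Speed limits (rad/s): [2.79, 2.79, 3.14, 3.14, 3.14, 3.14, 3.14].

INTERFACE

Orientations are given as [roll, pitch, yaw] about the fixed x, y, z axes, in that order (R = Rz(yaw) Ry(pitch) Rx(roll)).
In Python, from rig import get_obs, capture, ticket, nets, manip gives the robot as it stands.
- The arm moves only by the shell command python3 -m handwheel 'ROWS' [FORCE]. ROWS is JSON, a list of rows, each a list of 7 numbers: the turn, a rotation vector about the tool's x, y, z in degrees, then the shift along the tool's x, y, z in m, then the opening in per cent of the stroke, from 0 (shut) to 100 (fully open). In form: [[ax, ay, az, x, y, z, hand], ...]. A call has 1 to 10 rows; each row is the pose to reach, as a shift and turn from the pose commanded when the call began, along the tool's axes at that moment; what a row does not reach only later rows make up. A row lasts 1/10 s, in which the tool goes at most 50 mm and 8.59 degrees, less where a joint would pass 70% of its speed; a pose out of reach is approached as far as the arm can. A call with a gripper value outside its range is refused whole. The fingers move at their own pace and stop on an object; FORCE is the grip in N (left out, the last holds). Time passes only in rows, so rows that repeat a pose let the fingers close. It gives the time, the measured TCP pose, the force and the opening at its end, in the units of the state.
- get_obs(): the state, without advancing time (a new reading comes with each control period).
- capture(name): name is "scene" or "top" or "wrist"; returns a dict with "image" (384x512x3 uint8, red, green, blue), "K" (3x3 intrinsics, pixels), "origin" and "rotation" of the camera in the world. Camera axes: x right, y down, z forward; pixel columns grow to the right and rows downward; lengths in m; the calibration is good to about 2 mm. A picture is of the moment at which its call begins. There is no depth.
- ticket.job_done(): hands the job in, once; it reports no verdict.
Trained networks look in a picture, given as the dict that the camera call returned (one of the last four; its "shot" number tells which), for a name from the list of things; names that differ only in an ending like _2 or _b are one class to them, and where a whole thing is asked for, a point or a joint stands for the part that bears it (a point fixed in the world has none). Each returns a list of dicts, best first, with "p" (0 to 1); they miss things now and then, are a little off and sometimes report something else, mostly with a low value. They report only what shows in the picture. A call takes as long as a camera call. They do not tell look-alikes from the thing itself.
- nets.regions_of(picture, query): "mask" (384x512 bool, what is visible of it) and "box" ([left, top, right, bottom] in pixels, round what is visible of it).
- nets.place_of(picture, query): "point" ([column, row] in pixels: a listed point, or the origin of a listed thing).
The state is a dict: "t": time; "q": joint angles; "qd": joint speeds; "joint_torque": joint torques, N m; "ee_pos": TCP position; "eef_rot": TCP orientation; "ft_force": force on the tool from outside, world axes, zero at the start; "moment": the same for the moment, N m; "finger_gap": finger opening in m.
Only numpy, scipy, OpenCV 4.12 (cv2) and the standard library are available. Lean on these libraries where they do the work, as an engineer would, in place of code of your own. Each camera call takes 0.05 s, during which the arm holds its last target.

TASK

Open the dust-extraction gate of the yellow inlet on the joiner's bench: hold its red lock button down with the fingertips and, with it held down, push the gate's yellow handle away from the inlet, all the way out, until the lock button springs up again and locks the gate open. Only press and push: pinch nothing between the fingers and lift nothing. Leave the blue inlet shut and the things lying on the bench where they are.

Things in the scene. Friction and masses are not known exactly. Their poses are not given: they have to be found in the camera images.
- yellow_inlet: The inlet to work on, fixed: round dark wooden flange (140 mm across, 15 mm high), duct stub, aluminium gate body (100 mm along x, 116 mm along y, heights 55 to 78 mm) and a yellow round collar 78 mm across up to height 102 mm. Origin: on the bench under the middle of the mouth; z up. The gate slides out of the body's face at x = -50 mm, towards -x of this frame.
- yellow_gate (a joint): How far the yellow gate is drawn out, in m: 0 = shut, 0.0745 = stop at full opening; it grows towards -x of the inlet's frame. Steel plate 92 mm wide, top face at height 69 mm, with an upright handle across its outer end. Slides level with 2 to 4 N of friction. One notch in its edge takes the lock button's nose when shut, another when open. Locked, it has about 3 mm of play.
- yellow_handle (a point): Upper edge of the yellow handle, on its inner face (towards the inlet, the face to push), straight across from the lock button's middle, 50 mm along +y from the gate's centre line. The handle is an upright sheet 4 mm thick, 128 mm wide (y -64 to +64 mm of the inlet's frame), heights 69 to 106 mm. Axes as the inlet's. Shut: inner face at x = -96 mm, 46 mm in front of the body.
- yellow_cap (a point): Centre of the top of the yellow inlet's lock button: red cap, 28 mm (x) by 26 mm (y), 5 mm thick, on a vertical spring plunger. Top at height 85 mm when up, 75 mm fully down (6 mm above the gate plate). Inlet frame: x = -79, y = 50 mm; gate shut, its centre is 17 mm from the handle's inner face. Axes as the inlet's. It does not travel with the gate.
- yellow_button (a joint): How far the yellow inlet's lock button is pressed, in m: 0 = up, 0.010 = fully down. Spring: 3 N to start, 8 N fully down. The gate is free from 0.006 on. Once the gate has moved 6 mm the plate itself keeps the button down at about 0.005, until the gate is fully open and the button springs up into the second notch.
- blue_inlet: A second inlet of the same make and size, with blue collar and blue handle and its own red lock button; its origin and axes as for the yellow one. It stays shut.
- blue_gate (a joint): How far the blue inlet's gate is drawn out, in m: 0 = shut.
- blue_button (a joint): How far the blue inlet's lock button is pressed down, in m: 0 = up.
- sanding_block: Loose cork sanding block, 112 x 64 x 29 mm, with a black top; origin at the centre of its underside. To be left alone.
- tape_roll: Loose roll of cream masking tape lying flat, 92 mm across, 24 mm high; origin at the centre of its underside. To be left alone.
- bench_brush: Loose bench brush with a wooden handle, about 220 mm long, lying on the bench; origin at its middle, x along its length. To be left alone.
There are look-alikes about, which are no part of the job. Leave any turquoise look-alike of the yellow_inlet alone.

How it is judged:
On the way, in this order (a step that is already met when the one before it is completed fails the run):
1. the yellow inlet's lock button is held down while its gate is still shut (value of joint yellow_button above 0.0055 m and value of joint yellow_gate below 0.006 m), for 0.1 s.
2. the gate's plate has been slid past the lock button while it was down (value of joint yellow_gate above 0.015 m and value of joint yellow_button above 0.004 m), for 0.05 s.
At the end, for the whole second after the job is handed in: The yellow inlet's gate is fully out (at least 70 of 74.5 mm) and at rest, its lock button is up again (within 2 mm), and the blue inlet is shut with its button up (value of joint yellow_gate above 0.07 m and value of joint each of yellow_button, blue_button below 0.002 m and velocity of joint yellow_gate below 0.01 m/s and value of joint blue_gate below 0.005 m); the robot touches nothing.
It fails at once if the yellow inlet's handle or lock button is taken between the fingers ((x of the grasp point in the frame of yellow_handle between -0.006 and 0.002 m and y of the grasp point in the frame of yellow_handle between -0.114 and 0.014 m and z of the grasp point in the frame of yellow_handle below 0.015 m) or (x of the grasp point in the frame of yellow_cap between -0.008 and 0.008 m and y of the grasp point in the frame of yellow_cap between -0.008 and 0.008 m and z of the grasp point in the frame of yellow_cap below 0.009 m)).
It fails at once if the blue inlet is worked: its gate drawn or its button pressed (value of joint blue_gate above 0.006 m or value of joint blue_button above 0.004 m).
It fails at once if the sanding block, tape roll or brush is pushed away (over 20 mm) or lifted (distance of any of sanding_block, tape_roll, bench_brush from where it was at the start of the episode above 0.02 m or height (world z) of any of sanding_block, tape_roll above 0.012 m).
It also fails if it takes over 35 s, if anything falls off the work surface, if the arm or the gripper's body presses on something with over 40 N, if the wrist force passes 120 N, or if a joint passes its speed limit or range.

## Working session

There is one attempt and no reset: what is moved stays moved. The work goes in short steps, Python scripts to look and compute and a shell command to move; the robot and the scene stay as the last step left them, time stands still between calls to the robot, and variables do not carry over. Pictures are saved under pics/ and viewed, and the job is handed in when it is done.

```bash
ls; mkdir -p pics
python3 - <<'E'
from rig import get_obs, capture, nets, manip
import cv2
o=get_obs();print(o); print(manip.hold_point_z)
for n in ["scene","top","wrist"]:
    c=capture(n); cv2.imwrite(f"pics/a_{n}.png",c["image"][:,:,::-1]); print(n,c["K"].tolist(),c["origin"],c["rotation"])
    for q in ["yellow_inlet","yellow_handle","yellow_cap"]:
        print(q,[(round(d["p"],2),d["point"]) for d in nets.place_of(c,q)])
E
```

```text
pics
{'t': 0.0, 'q': array([ 1.08649739,  0.6159163 , -0.01260686,  1.4249064 ,  0.00808355,
        1.10337111, -0.04038546]), 'qd': array([-0.00154458,  0.00124676, -0.00113637,  0.00054068, -0.0011464 ,
       -0.00139355, -0.00101647]), 'joint_torque': array([ 1.07517564e-03, -4.58932257e+01,  2.08976758e-01, -1.65743834e+01,
       -6.12040143e-02,  2.04685796e-02,  2.05088268e-04]), 'ee_pos': array([ 0.28694136, -0.58235423,  0.2174806 ]), 'eef_rot': array([-3.13093296,  1.56824499,  2.03932087]), 'ft_force': array([ 0.49989331, -0.40828925,  0.63476082]), 'moment': array([-0.01092217, -0.02076268, -0.01247345]), 'finger_gap': 0.09273661730206768}
0.0188
scene [[413.1640863745244, 0.0, 251.08148478249228], [0.0, 413.1640863745244, 190.94730882994835], [0.0, 0.0, 1.0]] [ 1.24654805 -0.04976509  0.7464769 ] [-2.30006838 -0.00917424  1.64035767]
yellow_inlet [(0.87, [166.7, 165.6]), (0.73, [284.7, 185.4]), (0.69, [206.5, 250.9])]
yellow_handle [(0.94, [238.5, 198.5]), (0.65, [192.1, 123.8])]
yellow_cap [(0.64, [193.7, 133.7]), (0.52, [237.0, 204.5])]
top [[367.108258389421, 0.0, 251.32648456206857], [0.0, 367.108258389421, 181.6939704234102], [0.0, 0.0, 1.0]] [ 0.4139625  -0.09007771  0.91896687] [-2.99242972e+00  1.27586046e-03 -1.58012892e+00]
yellow_inlet [(0.74, [358.5, 272.4]), (0.73, [289.8, 148.6])]
yellow_handle [(0.9, [341.7, 315.1]), (0.66, [261.8, 174.4])]
yellow_cap [(0.67, [341.9, 303.6]), (0.55, [264.8, 172.2])]
wrist [[325.596183440641, 0.0, 259.49355957570634], [0.0, 325.596183440641, 192.40760171779797], [0.0, 0.0, 1.0]] [ 0.35093818 -0.55172491  0.38520955] [ 2.88842135e+00  5.42887141e-04 -1.11307963e+00]
yellow_inlet [(0.68, [85.1, 41.7])]
yellow_handle []
yellow_cap []
```

View pics/a_scene.png

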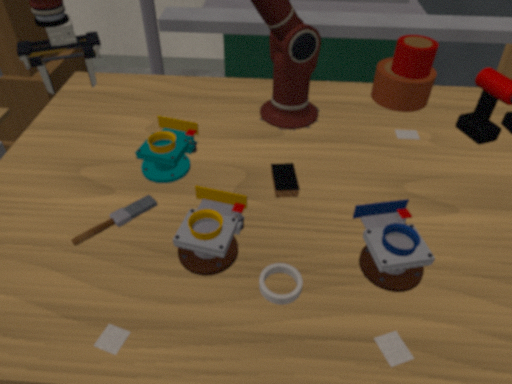

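View pics/a_top.png

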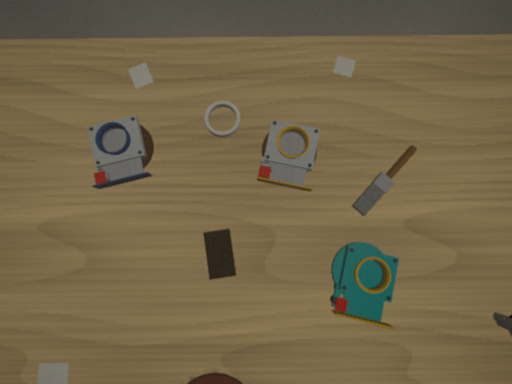

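View pics/a_wrist.png

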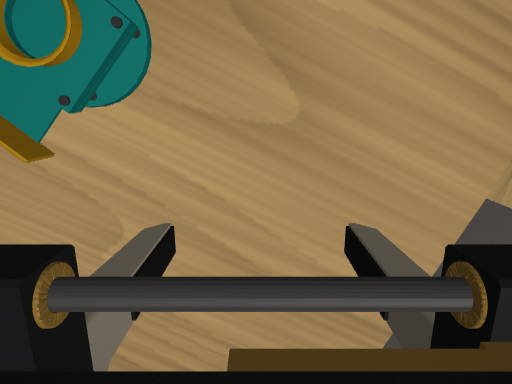

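```bash
cat > h.py <<'E'
import numpy as np, cv2
from scipy.spatial.transform import Rotation as R
def proj(c,P):
    Rw=R.from_euler('xyz',c["rotation"]).as_matrix() if np.ndim(c["rotation"])==1 else np.array(c["rotation"])
    p=(np.atleast_2d(P)-c["origin"])@Rw; uv=p@np.array(c["K"]).T
    return uv[:,:2]/uv[:,2:]
def ray(c,px):
    Rw=R.from_euler('xyz',c["rotation"]).as_matrix() if np.ndim(c["rotation"])==1 else np.array(c["rotation"])
    d=np.linalg.inv(c["K"])@np.array([px[0],px[1],1.]); d=Rw@d; return np.array(c["origin"]),d/np.linalg.norm(d)
def at_z(c,px,z):
    o,d=ray(c,px); return o+d*(z-o[2])/d[2]
def tri(obs):
    A=np.zeros((3,3));b=np.zeros(3)
    for c,px in obs:
        o,d=ray(c,px);M=np.eye(3)-np.outer(d,d);A+=M;b+=M@o
    P=np.linalg.solve(A,b); return P,[np.linalg.norm((np.eye(3)-np.outer(ray(c,p)[1],ray(c,p)[1]))@(P-c["origin"])) for c,p in obs]
def red(c,box):
    im=c["image"].astype(int);x0,y0,x1,y1=box
    s=im[y0:y1,x0:x1];m=(s[...,0]>120)&(s[...,1]<70)&(s[...,2]<70)
    n,l,st,ce=cv2.connectedComponentsWithStats(m.astype(np.uint8))
    return [(st[i,4],ce[i]+[x0,y0],st[i,:4]) for i in range(1,n) if st[i,4]>8]
E
python3 - <<'E'
from h import *
from rig import capture
s=capture("scene");t=capture("top")
rs=red(s,(225,195,255,220));rt=red(t,(250,155,280,185));print(rs,rt)
print(tri([(s,rs[0][1]),(t,rt[0][1])]))
for n,c,b in(("s",s,(160,170,260,280)),("t",t,(240,100,340,200))):
    x0,y0,x1,y1=b; cv2.imwrite(f"pics/crop_{n}.png",cv2.resize(c["image"][y0:y1,x0:x1,::-1],None,fx=5,fy=5,interpolation=cv2.INTER_CUBIC))
# handle top edges ends in top: (257,179),(311,189)
for p in [(257,179.5),(311,189)]: print(at_z(t,p,0.106))
print(at_z(t,rt[0][1],0.085))
print("base ref",proj(t,[[0,0,0]]))
E
```

```text
[(np.int32(52), array([237.59615385, 207.15384615]), array([ 8,  8, 10,  9], dtype=int32))] [(np.int32(100), array([264.58, 171.09]), array([ 9, 11, 12, 12], dtype=int32))]
(array([ 0.56410866, -0.1217274 ,  0.08321458]), [np.float64(0.0006714533539676274), np.float64(0.0006714533539675809)])
[ 0.54099027 -0.10294287  0.106     ]
[ 0.51837903 -0.22322641  0.106     ]
[ 0.56374212 -0.12099054  0.085     ]
base ref [[214.47915068 418.60911489]]
```

```bash
cd pics; python3 -c "
import cv2,numpy as np
a=cv2.imread('crop_s.png');b=cv2.imread('crop_t.png');h=min(a.shape[0],b.shape[0],500);a=cv2.resize(a,(380,420));b=cv2.resize(b,(400,400))
o=np.zeros((420,790,3),np.uint8);o[:420,:380]=a;o[:400,385:785]=b;cv2.imwrite('crop_both.png',o)"
```

```text
(no output)
```

View pics/crop_both.png

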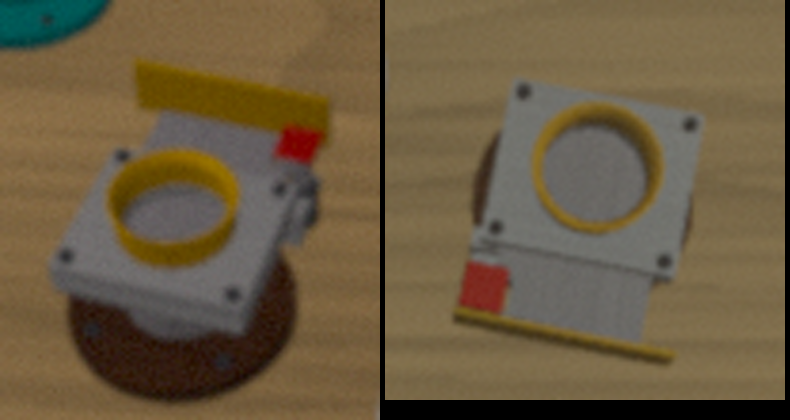

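```bash
cat >> h.py <<'E'
YAW=np.radians(-10.6)
def target_R(yaw=None):
    yaw=YAW if yaw is None else yaw
    y=np.array([-np.sin(yaw),np.cos(yaw),0]);x=np.array([0,0,-1.])
    return x,y
def plan(o,P,yaw=None,cmd=None):
    R0=R.from_euler('xyz',o["eef_rot"]).as_matrix()
    x,y=target_R(yaw)
    best=None
    for s in(1,-1):
        z=s*y; Rt=np.column_stack([x,np.cross(z,x),z]); rv=R.from_matrix(R0.T@Rt).as_rotvec(degrees=True)
        if best is None or np.linalg.norm(rv)<np.linalg.norm(best): best=rv
    return best, R0.T@(np.array(P)-o["ee_pos"]), R0
E
python3 - <<'E'
from h import *
from rig import get_obs
o=get_obs()
rv,sh,R0=plan(o,[0.60,-0.128,0.22]);print(rv.round(2),sh.round(4));print(R0.round(3))
E
```

```text
[36.83 -0.   -0.  ] [-0.0013  0.4817 -0.27  ]
[[ 0.     0.897  0.442]
 [ 0.     0.442 -0.897]
 [-1.     0.    -0.   ]]
```

```bash
python3 -m handwheel '[[4,0,0,0,0.043,-0.024,0],[8,0,0,0,0.086,-0.048,0],[12,0,0,0,0.129,-0.072,0],[16,0,0,0,0.172,-0.096,0],[20,0,0,0,0.215,-0.12,0],[24,0,0,0,0.258,-0.144,0],[28,0,0,0,0.301,-0.168,0],[32,0,0,0,0.344,-0.192,0],[36,0,0,0,0.387,-0.216,0],[36.8,0,0,0,0.43,-0.24,0]]' 20
python3 - <<'E'
from h import *
from rig import get_obs
o=get_obs();print(o["q"])
rv,sh,R0=plan(o,[0.62,-0.132,0.22]);print(rv.round(2),sh.round(4));print(R0.round(3))
E
```

```text
t: 1.7
ee_pos: [0.568, -0.1759, 0.219]
eef_rot: [1.2, 1.57, -0.557]
ft_force: [-0.6, 0.2, 0.3]
finger_gap: 0.0181
[ 0.18679107  0.52786882  0.12246113  1.5953642  -0.07196787  1.02211842
 -1.42633856]
[-0.05  0.01 -0.04] [-0.001   0.043  -0.0527]
[[ 0.001  0.983 -0.185]
 [-0.    -0.185 -0.983]
 [-1.     0.001  0.   ]]
```

```bash
cat > look.py <<'E'
import sys
from h import *
from rig import capture,get_obs
c=capture("wrist");cv2.imwrite(f"pics/{sys.argv[1]}.png",c["image"][:,:,::-1])
import pickle;pickle.dump(c,open(f"{sys.argv[1]}.pkl","wb"))
print(get_obs()["ee_pos"],c["origin"],red(c,(0,0,512,384)), proj(c,[[0.564,-0.1215,0.085]]))
E
python3 look.py w1
python3 -m handwheel '[[0,0,0,0,0.02,-0.03,0],[0,0,0,0,0.045,-0.053,0],[0,0,0,0,0.045,-0.053,0],[0,0,0,0,0.045,-0.053,0]]'
python3 look.py w2
```

```text
[ 0.57418269 -0.16358707  0.21855582] [ 0.63748142 -0.18782371  0.38577852] [(np.int32(763), array([204.86500655, 197.86369594]), array([191, 184,  28,  29], dtype=int32))] [[205.63936369 199.34111492]]
t: 2.15
ee_pos: [0.6208, -0.1336, 0.2183]
eef_rot: [-1.136, 1.57, -2.889]
ft_force: [-0.9, -1.0, -0.0]
finger_gap: 0.0005
[ 0.62005801 -0.1350553   0.21847851] [ 0.69057346 -0.1453999   0.38492054] [] [[258.90513995 242.12598908]]
```

View pics/w1.png

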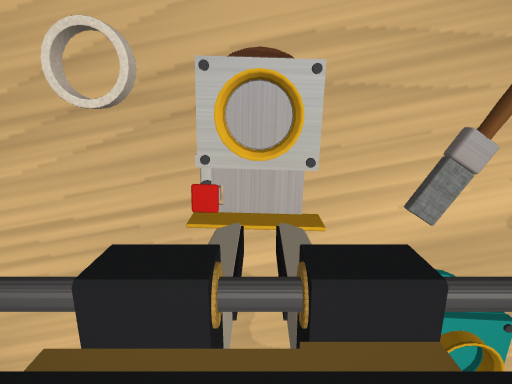

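View pics/w2.png

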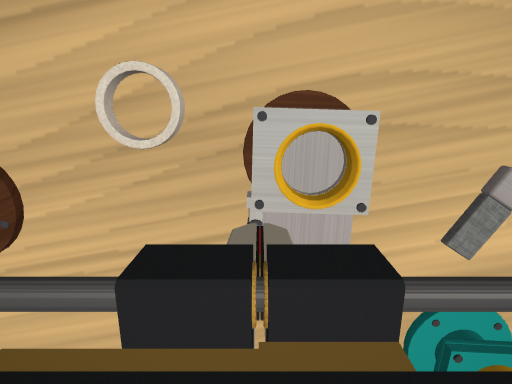

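Run:
```python
from h import *
import pickle
w1=pickle.load(open("w1.pkl","rb"));w2=pickle.load(open("w2.pkl","rb"))
# corner screws w1 / w2 at z~.078
for w,ps in((w1,[(204,65),(317,69),(205,160),(310.5,163)]),(w2,[(262,117),(371.5,122),(259.5,205),(361.5,208)])):
    P=[at_z(w,p,.078)[:2] for p in ps]; 
    d=[P[0]-P[1],P[2]-P[3]]; print(np.round(P,4).tolist(),"mean",np.mean(P,0),[np.degrees(np.arctan2(-v[0],v[1])).round(2) for v in d],[np.linalg.norm(v).round(4) for v in d])
    e=[P[0]-P[2],P[1]-P[3]];print([np.degrees(np.arctan2(v[1],v[0])).round(2) for v in e])
a,b=at_z(w1,(187,226),.106),at_z(w1,(325,229.5),.106)
print(a,b,np.linalg.norm(a-b),np.degrees(np.arctan2(-(a-b)[0],(a-b)[1])))
print(tri([(w1,(204,65)),(w2,(262,117))]),tri([(w1,(317,69)),(w2,(371.5,122))]))
print("cap",at_z(w1,(204.86,197.86),.085))
```

```text
[[0.6832, -0.1464], [0.6613, -0.2444], [0.6003, -0.1281], [0.5789, -0.2264]] mean [ 0.63093487 -0.18634009] [np.float64(-12.56), np.float64(-12.3)] [np.float64(0.1004), np.float64(0.1006)]
[np.float64(-12.45), np.float64(-12.34)]
[[0.6821, -0.1463], [0.6593, -0.2448], [0.5996, -0.1287], [0.5782, -0.2271]] mean [ 0.62979816 -0.18671633] [np.float64(-13.04), np.float64(-12.26)] [np.float64(0.1011), np.float64(0.1007)]
[np.float64(-12.05), np.float64(-12.35)]
[ 0.54766309 -0.10374033  0.106     ] [ 0.52102105 -0.22692254  0.106     ] 0.1260303697182495 -12.20404682426712
(array([ 0.68243912, -0.1465971 ,  0.08145624]), [np.float64(0.0003690555090451874), np.float64(0.0003690555090450202)]) (array([ 0.66041738, -0.24252446,  0.08625543]), [np.float64(0.00046938525670681266), np.float64(0.00046938525670682404)])
cap [ 0.56557513 -0.12109851  0.085     ]
```

```bash
sed -i 's/-10.6/-12.3/' h.py
python3 - <<'E'
from h import *
from rig import get_obs
o=get_obs()
rv,sh,R0=plan(o,[0.5645,-0.121,0.1]);print(o["ee_pos"],o["eef_rot"],rv.round(2),sh.round(4));print(R0.round(3))
E
```

```text
[ 0.62005801 -0.1350553   0.21847851] [-0.66655398  1.56919302 -2.42274585] [1.68 0.07 0.06] [ 0.1185 -0.0571 -0.0037]
[[-0.001  0.983 -0.184]
 [-0.001 -0.184 -0.983]
 [-1.    -0.001  0.001]]
```

```bash
python3 -m handwheel '[[1.7,0,0,0,-0.03,-0.002,0],[1.7,0,0,0,-0.057,-0.004,0],[1.7,0,0,0,-0.057,-0.004,0],[1.7,0,0,0.04,-0.057,-0.004,0],[1.7,0,0,0.08,-0.057,-0.004,0],[1.7,0,0,0.1,-0.057,-0.004,0],[1.7,0,0,0.1,-0.057,-0.004,0],[1.7,0,0,0.1,-0.057,-0.004,0]]'
python3 - <<'E'
from h import *
from rig import get_obs
for i in range(1):
    o=get_obs();rv,sh,R0=plan(o,[0.5645,-0.121,0.085]);print(o["ee_pos"],o["ft_force"],rv.round(2),sh.round(4))
E
python3 look.py w3
python3 - <<'E'
from h import *
from rig import capture
s=capture("scene");cv2.imwrite("pics/s3.png",cv2.resize(s["image"][150:270,160:300,::-1],None,fx=5,fy=5,interpolation=cv2.INTER_CUBIC))
E
```

```text
t: 3.0
ee_pos: [0.566, -0.1208, 0.1193]
eef_rot: [1.151, 1.569, -0.636]
ft_force: [-0.5, -0.4, 0.3]
finger_gap: 0.0005
[ 0.56604691 -0.12084461  0.1193237 ] [-0.52434607 -0.43338421  0.30750343] [-0.07  0.03 -0.07] [ 0.0343 -0.0015  0.0005]
[ 0.56668742 -0.12069028  0.12010607] [ 0.63504023 -0.13474782  0.28616446] [(np.int32(919), array([261.03482046, 212.23394995]), array([241, 201,  40,  26], dtype=int32))] [[262.80397397 222.68449702]]
```

View pics/s3.png

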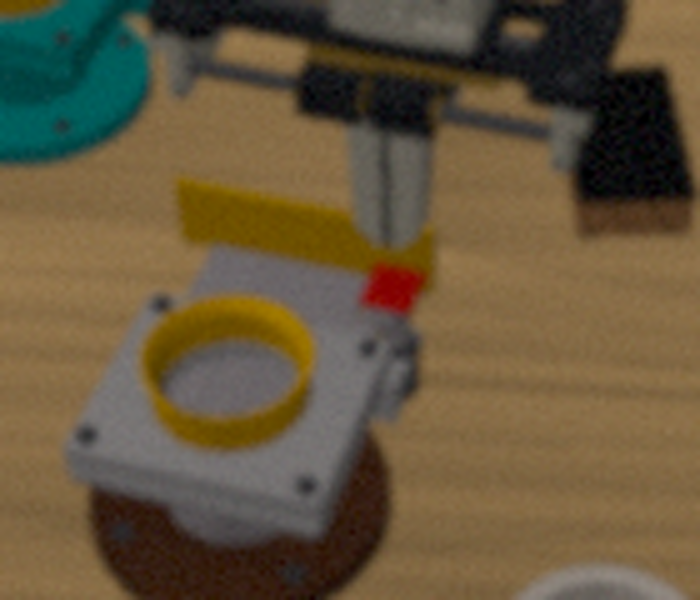

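View pics/w3.png

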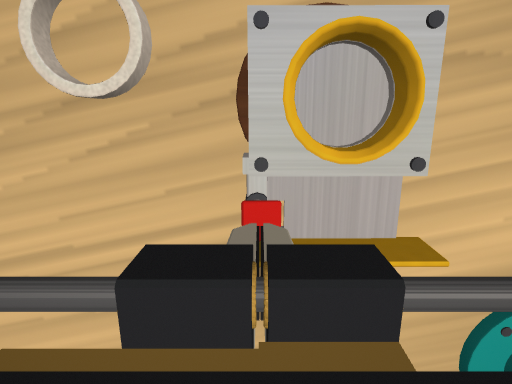

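```bash
python3 -m handwheel '[[0,0,0,0.025,-0.001,0,0],[0,0,0,0.032,-0.001,0,0],[0,0,0,0.036,-0.001,0,0],[0,0,0,0.039,-0.001,0,0],[0,0,0,0.039,-0.001,0,0]]'; python3 -c "
from rig import get_obs
o=get_obs();print(o['ee_pos'],o['ft_force'])"
```

```text
t: 3.6
ee_pos: [0.5643, -0.1192, 0.0804]
eef_rot: [-1.826, 1.57, 2.673]
ft_force: [-3.7, 1.6, 5.3]
finger_gap: 0.0004
[ 0.56429274 -0.11923556  0.08043704] [-3.65837996  1.63756445  5.26903758]
```

```bash
python3 -m handwheel '[[0,0,0,0.003,0,0,0],[0,0,0,0.004,0,0,0],[0,0,0,0.004,0,0,0],[0,0,0,0.004,0,0,0]]'; python3 -c "
from rig import get_obs
o=get_obs();print(o['ee_pos'],o['ft_force'])"; python3 look.py w4
python3 - <<'E'
from h import *
from rig import capture
s=capture("scene");cv2.imwrite("pics/s4.png",cv2.resize(s["image"][150:270,160:300,::-1],None,fx=5,fy=5,interpolation=cv2.INTER_CUBIC))
E
```

```text
t: 4.0
ee_pos: [0.5644, -0.1192, 0.0769]
eef_rot: [-2.658, 1.571, 1.84]
ft_force: [-3.5, 0.9, 7.5]
finger_gap: 0.0
[ 0.56440186 -0.11923872  0.07685889] [-3.49063312  0.86734183  7.4540107 ]
[ 0.56439966 -0.11924118  0.07689912] [ 0.63361753 -0.13318788  0.2435917 ] [(np.int32(517), array([264.59381044, 219.21276596]), array([240, 214,  48,  15], dtype=int32))] [[265.96899075 246.64161457]]
```

View pics/s4.png

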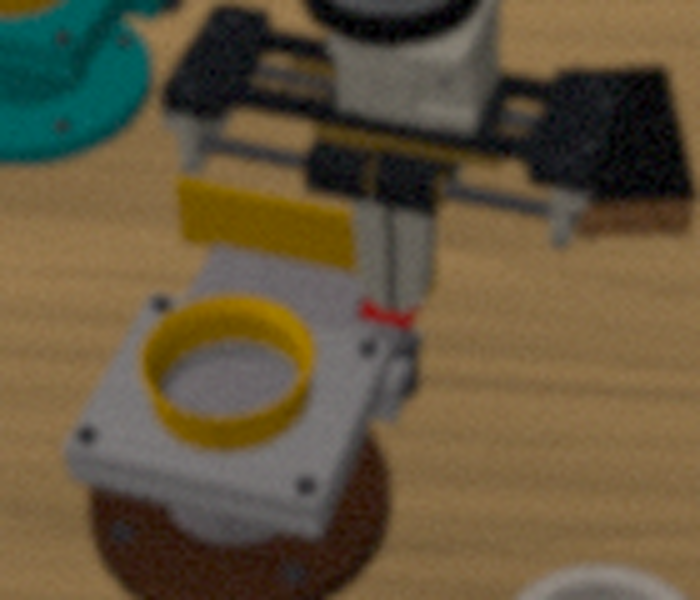

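View pics/w4.png

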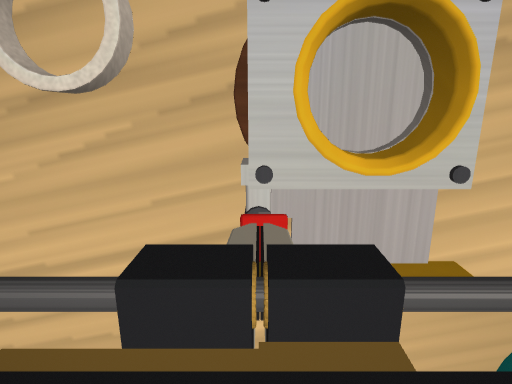

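```bash
python3 -m handwheel '[[0,0,0,0,-0.003,0,0],[0,0,0,0,-0.006,0,0],[0,0,0,0,-0.009,0,0],[0,0,0,0,-0.012,0,0],[0,0,0,0,-0.015,0,0],[0,0,0,0,-0.018,0,0],[0,0,0,0,-0.018,0,0]]'; python3 -c "
from h import *
from rig import get_obs
o=get_obs();print(o['ee_pos'],o['ft_force'],plan(o,[0.5645,-0.1192,0.0769])[1])"; python3 look.py w5
```

```text
t: 4.8
ee_pos: [0.5539, -0.117, 0.0789]
eef_rot: [1.568, 1.554, -0.217]
ft_force: [4.3, -1.5, 6.2]
finger_gap: 0.0005
[ 0.55394022 -0.11698777  0.07887301] [ 4.30509455 -1.48807742  6.15519704] [ 2.15038843e-03  1.07547599e-02 -8.19884102e-05]
[ 0.55390714 -0.11695836  0.07882495] [ 0.62046281 -0.13034013  0.24669738] [(np.int32(1426), array([263.81556802, 209.59396914]), array([240, 195,  48,  34], dtype=int32))] [[265.89338335 225.85922045]]
```

View pics/w5.png

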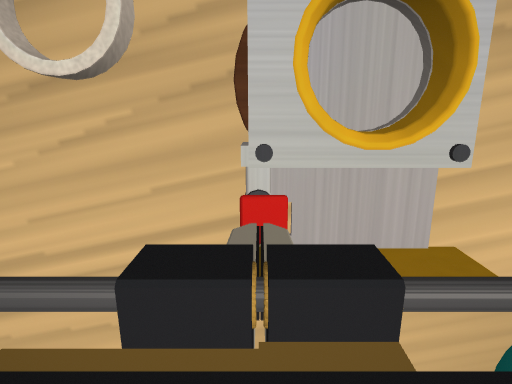

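```bash
python3 -m handwheel '[[0,0,0,0.001,0.006,0,0],[0,0,0,0.003,0.008,0,0],[0,0,0,0.003,0.008,0,0]]'; python3 -c "
from h import *
from rig import get_obs
o=get_obs();print(o['ee_pos'],o['ft_force'],plan(o,[0.5645,-0.1192,0.0769])[1])"; python3 -m handwheel '[[0,0,0,0.001,-0.002,0,0],[0,0,0,0.001,-0.004,0,0],[0,0,0,0.001,-0.006,0,0],[0,0,0,0.001,-0.006,0,0]]'; python3 -c "
from h import *
from rig import get_obs
o=get_obs();print(o['ee_pos'],o['ft_force'],plan(o,[0.5645,-0.1192,0.0769])[1])"
```

```text
t: 5.15
ee_pos: [0.5544, -0.1169, 0.075]
eef_rot: [-2.051, 1.57, 2.448]
ft_force: [-4.8, 2.1, 14.6]
finger_gap: 0.0005
[ 0.55435003 -0.116909    0.07502108] [-4.80753345  2.08282406 14.62846607] [-1.89057952e-03  1.04028955e-02  8.02599310e-05]
t: 5.55
ee_pos: [0.5541, -0.117, 0.075]
eef_rot: [1.586, 1.558, -0.199]
ft_force: [2.3, 0.4, 11.3]
finger_gap: 0.0006
[ 0.55409408 -0.11695376  0.07499223] [ 2.31542198  0.35717019 11.25954212] [-1.77562530e-03  1.06684215e-02 -1.68046835e-05]
```

```bash
python3 -m handwheel '[[0,0,0,0,-0.003,0,0],[0,0,0,0,-0.006,0,0],[0,0,0,0,-0.009,0,0],[0,0,0,0,-0.009,0,0]]'; python3 -c "
from h import *
from rig import get_obs
o=get_obs();print(o['ee_pos'],o['ft_force'],plan(o,[0.5645,-0.1192,0.0769])[1])"; python3 look.py w6
```

```text
t: 5.95
ee_pos: [0.5486, -0.1158, 0.0754]
eef_rot: [1.567, 1.551, -0.217]
ft_force: [4.9, -1.0, 6.7]
finger_gap: 0.0006
[ 0.54858142 -0.1158425   0.07537439] [ 4.93789044 -1.03813786  6.6677396 ] [-0.00120532  0.01629535 -0.00010168]
[ 0.54859461 -0.11583408  0.07539153] [ 0.61458713 -0.12906592  0.24344506] [(np.int32(1907), array([263.74829575, 204.58940745]), array([240, 185,  48,  44], dtype=int32))] [[266.0663921  217.88227768]]
```

View pics/w6.png

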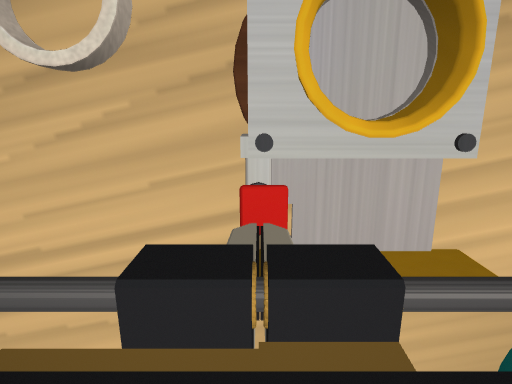

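```bash
python3 -m handwheel '[[0,0,0,0,-0.004,0,0],[0,0,0,0,-0.008,0,0],[0,0,0,-0.001,-0.012,0,0],[0,0,0,-0.002,-0.016,0,0],[0,0,0,-0.003,-0.02,0,0],[0,0,0,-0.003,-0.025,0,0],[0,0,0,-0.003,-0.03,0,0],[0,0,0,-0.003,-0.03,0,0]]'; python3 -c "
from h import *
from rig import get_obs
o=get_obs();print(o['ee_pos'],o['ft_force'],plan(o,[0.5645,-0.1192,0.0769])[1])"; python3 look.py w7
```

```text
t: 6.8
ee_pos: [0.5098, -0.1073, 0.0747]
eef_rot: [-1.662, 1.57, 2.836]
ft_force: [2.9, -0.7, 1.2]
finger_gap: 0.0006
[ 0.5098117  -0.10731167  0.07469978] [ 2.88923922 -0.73593646  1.23191248] [-2.27154669e-03  5.59627025e-02 -5.37576710e-06]
[ 0.50981135 -0.10733325  0.07455037] [ 0.57920883 -0.12133787  0.24134498] [(np.int32(2974), array([263.81607263, 135.85944855]), array([238, 108,  53,  57], dtype=int32))] [[266.63563292 139.87120525]]
```

View pics/w7.png

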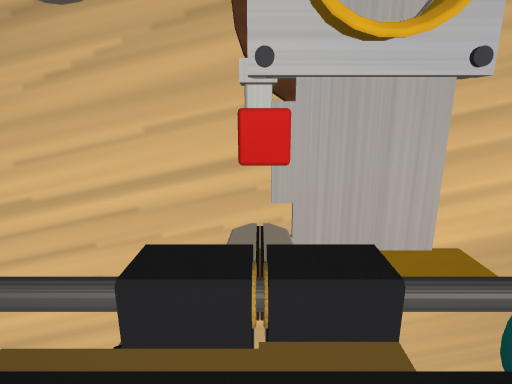

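```bash
python3 -m handwheel '[[0,0,0,-0.001,-0.005,0,0],[0,0,0,-0.002,-0.01,0,0],[0,0,0,-0.002,-0.015,0,0],[0,0,0,-0.002,-0.02,0,0],[0,0,0,-0.002,-0.025,0,0],[0,0,0,-0.002,-0.029,0,0],[0,0,0,-0.002,-0.032,0,0],[0,0,0,-0.002,-0.032,0,0],[0,0,0,-0.002,-0.032,0,0]]'; python3 -c "
from h import *
from rig import get_obs
o=get_obs();print(o['ee_pos'],o['ft_force'],plan(o,[0.5645,-0.1192,0.0769])[1])"; python3 look.py w8
```

```text
t: 7.75
ee_pos: [0.4836, -0.1017, 0.0773]
eef_rot: [1.555, 1.562, -0.23]
ft_force: [9.9, -1.9, -6.9]
finger_gap: 0.0004
[ 0.48362407 -0.10165329  0.07729036] [ 9.93848989 -1.87095464 -6.86420171] [ 1.14827072e-03  8.27504470e-02 -3.16517644e-05]
[ 0.483593   -0.10164073  0.07725466] [ 0.55134024 -0.11522934  0.24462904] [(np.int32(3408), array([264.14642019,  78.37206573]), array([237,  48,  56,  62], dtype=int32))] [[266.80791041  80.96911653]]
```

View pics/w8.png

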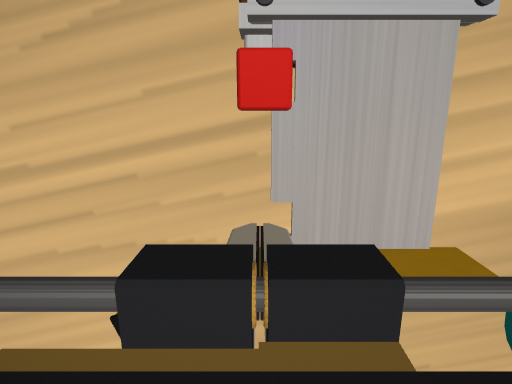

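```bash
python3 -m handwheel '[[0,0,0,0,-0.003,0,0],[0,0,0,0,-0.003,0,0]]'; python3 -m handwheel '[[0,0,0,0,0.006,0,0],[0,0,0,0,0.011,0,0],[0,0,0,-0.01,0.012,0,0],[0,0,0,-0.05,0.012,0,0],[0,0,0,-0.1,0.012,0,0],[0,0,0,-0.14,0.012,0,0],[0,0,0,-0.14,0.012,0,0],[0,0,0,-0.14,0.012,0,0]]'; python3 look.py w9;python3 - <<'E'
from h import *
from rig import capture,get_obs
s=capture("scene");cv2.imwrite("pics/s9.png",s["image"][:,:,::-1])
t=capture("top");cv2.imwrite("pics/t9.png",t["image"][:,:,::-1])
r=red(s,(225,190,255,220));print(r,proj(s,[[.5645,-.121,.085],[.5645,-.121,.080]]),get_obs()["ft_force"])
E
```

```text
t: 8.0
ee_pos: [0.4837, -0.1017, 0.0776]
eef_rot: [1.548, 1.555, -0.237]
ft_force: [14.1, -3.3, -10.2]
finger_gap: 0.0007
t: 8.8
ee_pos: [0.4871, -0.1024, 0.2175]
eef_rot: [-2.171, 1.57, 2.327]
ft_force: [0.1, 0.0, -0.2]
finger_gap: 0.0008
[ 0.48648687 -0.10222043  0.21620147] [ 0.55638331 -0.11637596  0.38417181] [(np.int32(940), array([261.92340426,  96.78085106]), array([248,  81,  29,  33], dtype=int32)), (np.int32(530), array([468.30188679, 343.22641509]), array([455, 332,  28,  23], dtype=int32))] [[263.45324171  97.96669566]]
[(np.int32(73), array([237.80821918, 207.09589041]), array([ 7, 13, 12,  9], dtype=int32))] [[238.17635797 206.7451755 ]
 [238.201533   208.3030359 ]] [-0.46689091 -0.0411179  -0.11271661]
```

View pics/w9.png

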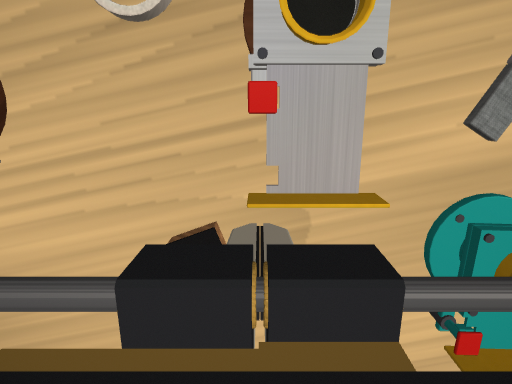

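View pics/s9.png

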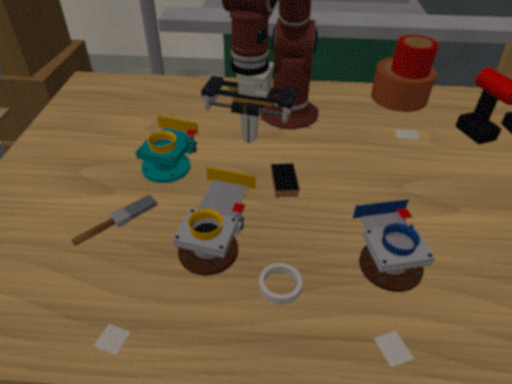

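Run:
```python
from h import *
from rig import capture
import pickle
w=capture("wrist");s=capture("scene")
rw=red(w,(240,70,290,125));rs=red(s,(225,190,255,220))
print(tri([(w,rw[0][1]),(s,rs[0][1])]),rw,rs)
O=np.array([.6304,-.1865]);x=np.array([np.cos(YAW),np.sin(YAW)])
for p in[(248,206),(389,206)]:
    q=at_z(w,p,.106);print(q,(q[:2]-O)@x)
```

```text
(array([ 0.56555107, -0.1211811 ,  0.08500316]), [np.float64(0.0006320538522548468), np.float64(0.0006320538522548303)]) [(np.int32(952), array([262.01365546,  95.01680672]), array([ 8,  9, 29, 33], dtype=int32))] [(np.int32(73), array([237.78082192, 207.05479452]), array([ 7, 13, 12,  9], dtype=int32))]
[ 0.47543752 -0.08829754  0.106     ] -0.17232551134182286
[ 0.4489063  -0.21025742  0.106     ] -0.17226656336440174
```

```bash
python3 -c "
from rig import ticket,get_obs
o=get_obs();print(o['t'],o['ft_force']);print(ticket.job_done())"
```

```text
9.05 [-0.4596373  -0.56061012  0.20241738]
the job is handed in; nothing more can be done
None
```

The yellow gate is open and locked, and I handed the job in at 9.05 s. I pressed the red lock button fully down with the shut fingertips while the gate was still shut. With it held, I pushed the yellow handle out to its stop, then backed off and lifted clear.

**First push:** it stalled because the fingertip had risen about 2 mm under load. I eased back, pressed the button down harder, and the gate then slid out freely.

**Last checks:**
- **Lock button:** from two views its top stands at 85 mm, which is fully up.
- **Gate:** the handle measured about 72 mm out, give or take 2 mm. That is slightly short of the 74.5 mm stop but above the required 70 mm. The push force climbed to 14 N without further movement, so I take it to be at the stop.
- **Robot:** it reads close to zero force and touches nothing.
- **Everything else:** in the last scene picture the blue inlet, turquoise look-alike, sanding block, tape roll and brush look unmoved. I judged this by eye and did not measure it.

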